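# Lock the ferrule magazine onto its feeder

## Robot

A 7-joint arm with a two-finger parallel gripper is mounted at the origin on the work surface. World frame = base frame: x ahead of the robot, y to its left, z up, the work surface at z = 0. Lengths are in m, angles in degrees, forces in N, time in s.
With the tool pointing down it reaches from about 0.4 to 0.85 m from the base axis. Payload 4.4 kg.
Tool frame: the origin (TCP) lies midway between the tips of the shut fingers; the grasp point (between the pads) lies 19 mm behind it; z points along the fingers, y is the line along which they close (so a half turn about z gives the same grasp; the last joint's range is limited). The gripper opens to 94 mm and grips with 3 to 60 N. Pads are 16 mm wide; open, the fingers measure 119 mm over their backs; the gripper's body (75 mm by 177 mm) begins 78 mm behind the grasp point.
Start: joints at [70.371, 36.005, 2.206, 86.941, -1.547, 57.084, -1.146], TCP at [0.178, -0.625, 0.205] pointing down, gripper open.
Joint ranges: [-175.42, 175.42], [-21.48, 121.26], [-71.46, 75.88], [10.55, 141.38], [-63.04, 243.04], [13.31, 113.54], [-168.57, 168.57]. Speed limits (degrees/s): [147.25, 147.25, 180, 180, 180, 180, 180].

## Interface

Orientations are given as [roll, pitch, yaw] about the fixed x, y, z axes, in that order (R = Rz(yaw) Ry(pitch) Rx(roll)).
In Python, from station import arm gives the robot as it stands.
- The arm moves only by the tool step_arm, never from a script. Its arguments are lists of equal length, an entry for each row: "travel": the shift along the tool's x, y, z scaled (see below), a list of three; "rot": the turn, a rotation vector about the tool's x, y, z scaled (see below), a list of three; "jaw": the closure, from -1 (fully open) to 1 (shut). In form: {"travel": [[tx, ty, tz], ...], "rot": [[rx, ry, rz], ...], "jaw": [jaw, ...]}. A call has 1 to 5 rows; each row shifts and turns the commanded pose from where the row before left it, along the tool's axes as they then stand; what a row does not reach is not made up. The controller multiplies each number of a shift by 0.025 m and each number of a turn by 0.15 rad. A row lasts 1/8 s, in which the tool goes at most 62.5 mm and 10.7 degrees, less where a joint would pass 70% of its speed; a pose out of reach is approached as far as the arm can. A call with a number of a shift or a turn outside -1 to 1 is refused whole. A call with a gripper value outside its range is refused whole. The fingers move at their own pace and stop on an object; "squeeze" is the grip in N (left out, the last holds). Time passes only in rows, so rows that do not move let the fingers close. It gives the time, the measured TCP pose, the force, the opening and the grip force at its end, in the units of the state.
- arm.read_state(): the state, without advancing time (a new reading comes with each control period).
- arm.read_camera(name): name is "scene" or "top"; returns a dict with "pixels" (384x512x3 uint8, red, green, blue), "camera_matrix" (3x3 intrinsics, pixels), "origin" and "attitude" of the camera in the world. Camera axes: x right, y down, z forward; pixel columns grow to the right and rows downward; lengths in m; the calibration is good to about 2 mm. A picture is of the moment at which its call begins. There is no depth.
- arm.hand_in(): hands the job in; it is judged then, once.
Trained networks look in the newest picture that a camera, given by its name, has taken for a name from the list of things; names that differ only in an ending like _2 or _b are one class to them, and where a whole thing is asked for, a point or a joint stands for the part that bears it (a point fixed in the world has none). Each returns a list of dicts, best first, with "p" (0 to 1); they miss things now and then, are a little off and sometimes report something else, mostly with a low value. They report only what shows in the picture. A call takes as long as a camera call.
- arm.silhouettes(camera, label): "region" (384x512 bool, what is visible of it) and "box" ([centre column, centre row, width, height] in pixels, round what is visible of it).
- arm.landmark_of(camera, label): "uv" ([column, row] in pixels: a listed point, or the origin of a listed thing).
The state is a dict: "clock": time; "joint_pos": joint angles; "joint_vel": joint speeds; "tau": joint torques, N m; "position": TCP position; "ee_rot": TCP orientation; "force": force on the tool from outside, world axes, zero at the start; "ft_torque": the same for the moment, N m; "finger_gap": opening from 0.0 (shut) to 1.0 (fully open); "finger_force": force on a finger pad.
Only numpy, scipy, OpenCV 4.12 (cv2) and the standard library are available. Lean on these libraries where they do the work, as an engineer would, in place of code of your own. Each camera call takes 0.05 s, during which the arm holds its last target. There are 200 camera calls.

## Task

Pick up the white ferrule magazine by its fin handle, lower it into the round collar on the ferrule feeder so that its two pins drop through the two gaps and it rests on the sprung seat, then twist it clockwise (seen from above) until the ramps have cammed it down firmly tight, without overtightening or crushing the seat. Let go and leave it locked; keep it upright all the way, and leave the other things on the bench where they are.

Things in the scene. Friction and masses are not known exactly. Their poses are not given: they have to be found in the camera images.
- handle (a point): Grip of the magazine, a white closed drum standing on the bench (62 mm across, 54 high, 0.3 kg). On its flat top is a grey fin, 60 mm long, 12 thick, 36 high. This point is on the drum's axis, 76 mm above its underside, 22 above the drum's top, 14 below the fin's top. x along the fin, y across its thickness, z up.
- magazine: The same magazine; origin at the centre of its underside, same axes. Two round steel pins, 8 mm thick, stick out along +x and -x (in line with the fin) to 41 mm from the axis, centred 8 mm above the underside. A half turn makes no difference.
- mouth (a point): Centre of the mouth of the aluminium bayonet collar on the feeder, at the nominal top of its lip, 78 mm above the bench. Collar 96 mm across; hole in the lip 66 mm. The lip has two gaps, 15 mm wide, at +x and -x of this frame (z up), for the pins. Drum resting on the seat: handle point 56 mm above this point; pins caught on top of the lip: about 72 mm.
- feeder: Fixed grey box, 160 x 150 x 50 mm, under the collar; origin under its centre. From the gaps the pins go clockwise only, under ramps that fall 0.2 mm per mm (7.4 mm per rad) and press the drum on the seat. Collar height differs by up to 3 mm from start to start, not shown by any pose: it gets tight 0.45 to 1.35 rad past the gaps, found only by feel.
- seat: Round black seat, 56 mm across, in the collar's floor; origin at its top centre, 20 mm below the mouth point. A stiff spring, 13 N per mm. Right tightness is 9 to 28 N on the seat, best 17, which takes a twist of about 0.32 N m (0.15 too slack, 0.5 too much); over 40 N crushes it. The drum sinks 1 to 2 mm as it tightens: follow it down. The ramps hold it once let go.
- reel: Bystander: steel-coloured reel, 62 mm across, 54 mm high; origin at its underside.
- tin: Bystander: round metal tin, 60 mm across, 60 mm high; origin at its underside.
- tape: Bystander: black roll of tape lying flat, 68 mm across, 19 mm high; origin at its underside.
- mug: Bystander: white mug, 80 mm across, 90 mm high; origin at its underside.
- tray: Bystander: low open grey tray, 100 x 140 x 30 mm; origin at its underside.
- screwdriver: Bystander: black-handled screwdriver lying on the bench; origin at its underside.
- flux: Bystander: small amber bottle, 44 mm across, 110 mm high; origin at its underside.

How it is judged (in metres and radians):
On the way:
1. the magazine rests in the collar with its pins through the gaps, below the lip (horizontal distance between handle and seat below 0.005 m and z of handle in the frame of mouth below 0.0585 m), for 0.1 s.
At the end, for the whole second after the job is handed in: The magazine stands released in the collar, upright within 3.5 degrees and within 5 mm of the seat's axis, at rest, cammed so tight that it presses on the sprung seat with 9 to 28 N; the bystanders within 30 mm of their starts (contact force between magazine and seat between 9 and 28 N and horizontal distance between handle and seat below 0.005 m and angle between handle's own z axis and vertical below 0.06 rad and linear speed of magazine below 0.01 m/s); the robot touches nothing.
It fails at once if the seat is pressed with more than 40 N (crushed) (contact force between anything else and seat above 40 N).
It fails at once if the magazine is tipped by more than 35 degrees (angle between handle's own z axis and vertical above 0.6 rad).
It fails at once if a bystander (reel, tin, tape, mug, bottle, tray, screwdriver) is moved by more than 30 mm (distance of any of reel, tin, tape, mug, flux, tray, screwdriver from where it was at the start of the episode above 0.03 m).
It also fails if it takes over 64 s, if anything falls off the work surface, if the arm or the gripper's body presses on something with over 40 N, if the wrist force passes 120 N, or if a joint passes its speed limit or range.

## Working session

There is one attempt and no reset: what is moved stays moved. The work goes in short steps, Python scripts to look and compute and a tool call to move; the robot and the scene stay as the last step left them, time stands still between calls to the robot, and variables do not carry over. Pictures are saved under pics/ and viewed, at most 10 in all, crops included, and the job is handed in when it is done.

Besides the shell and the picture viewer there is one more tool, called after "Request:" in YAML: its name, and indented under it one key for each argument. step_arm: Moves the arm, as the interface text tells. Shifts and turns lie within -1 to 1; 1 stands for 0.025 m of shift or 0.15 rad of turn. Its arguments: {"type":"object","properties":{"travel":{"type":"array"},"rot":{"type":"array"},"jaw":{"type":"array"},"squeeze":{"type":"number"}},"required":["travel","rot","jaw"]}

```bash
ls; mkdir -p pics
cat > h.py <<'E'
import numpy as np, cv2
from station import arm
from scipy.spatial.transform import Rotation as R
def cam(n):
    c=arm.read_camera(n); A=np.array(c["attitude"],float)
    if A.shape!=(3,3): A=R.from_euler('xyz',A,degrees=True).as_matrix()
    return c["pixels"],np.array(c["camera_matrix"]),np.array(c["origin"]),A
def back(c,uv,z):
    _,K,o,A=c; d=A@np.linalg.solve(K,[uv[0],uv[1],1]); return o+d*(z-o[2])/d[2]
def proj(c,P):
    _,K,o,A=c; q=K@(A.T@(np.array(P)-o)); return q[:2]/q[2]
E
python3 - <<'E'
from h import *
ims=[]
for n in("scene","top"):
    c=cam(n); print(n,c[2],c[3].round(3).tolist(),c[1][0,0]); cv2.imwrite(f"pics/{n}0.png",c[0][:,:,::-1])
    for l,z in(("handle",.076),("magazine",0),("mouth",.078),("feeder",0),("seat",.058),("reel",0),("tin",0),("mug",0),("tape",0),("flux",0),("tray",0),("screwdriver",0)):
        for d in arm.landmark_of(n,l)[:2]: print(l,round(d["p"],2),np.round(d["uv"],1),back(c,d["uv"],z).round(4))
print(arm.read_state())
E
```

```text
pics
scene [1.13605423 0.33971462 0.92040883] [[-0.441, 0.692, -0.572], [0.898, 0.332, -0.291], [-0.012, -0.641, -0.767]] 382.28293137235903
handle 0.74 [297.9 208.5] [0.5202 0.1561 0.076 ]
magazine 0.63 [293.4 228.1] [0.536  0.1545 0.    ]
mouth 0.89 [212.4 191. ] [ 0.5694 -0.0874  0.078 ]
feeder 0.79 [214.  205.1] [ 0.5629 -0.0945  0.    ]
feeder 0.44 [250.4 269.2] [0.7075 0.1017 0.    ]
seat 0.69 [211.3 194.6] [ 0.5691 -0.0936  0.058 ]
reel 0.94 [247.7 270.2] [0.7133 0.0966 0.    ]
reel 0.7 [313.2 292.4] [0.6963 0.2756 0.    ]
tin 0.6 [313.9 292.6] [0.6961 0.2774 0.    ]
tin 0.42 [341.7 190.5] [0.3408 0.2359 0.    ]
mug 0.7 [395.4 272.2] [0.5486 0.4506 0.    ]
flux 0.86 [152.9 139.7] [ 0.4044 -0.4357  0.    ]
tray 0.58 [221. 145.] [ 0.3244 -0.2049 -0.    ]
screwdriver 0.84 [345.7 192.1] [0.3416 0.2491 0.    ]
top [0.43373736 0.03816431 0.99974047] [[0.002, -0.994, 0.113], [-1.0, -0.004, -0.012], [0.012, -0.113, -0.993]] 346.7969740311334
handle 0.84 [198.3 190.3] [0.5291 0.1626 0.076 ]
handle 0.61 [400.9 234.4] [ 0.4135 -0.3763  0.076 ]
magazine 0.91 [204.7 190.9] [0.5353 0.1543 0
[... 592 characters left out ...]
]
{'clock': 1.3, 'joint_pos': array([70.36980906, 36.00624266,  2.20680832, 86.94129879, -1.54740762,
       57.08321743, -1.14529266]), 'joint_vel': array([-0.04346688, -0.02983358,  0.04829121,  0.0249211 , -0.0611398 ,
        0.01434292, -0.08167778]), 'tau': array([ 4.21429540e-04, -5.49603653e+01,  1.14297722e+00, -1.86941600e+01,
       -5.24102314e-02,  1.60853629e-02,  6.42352143e-05]), 'position': array([ 0.1776599 , -0.62525712,  0.20545706]), 'ee_rot': array([-1.79998926e+02, -1.79118100e-03,  1.58583293e+01]), 'force': array([ 0.26741044,  0.13981832, -0.58849326]), 'ft_torque': array([-0.0144274 , -0.02095793,  0.03891382]), 'finger_force': 0.0, 'finger_gap': 1.000060653588409}
```

Run:
```python
import cv2,numpy as np
t=cv2.imread("pics/top0.png"); s=cv2.imread("pics/scene0.png")
f=lambda im,u,v,n=30:cv2.resize(im[v-n:v+n,u-n:u+n],(400,400),interpolation=cv2.INTER_CUBIC)[50:350]
a=np.vstack([np.hstack([f(t,199,191),f(t,293,177)]),np.hstack([f(s,297,212,34),f(s,212,192,34)])])
cv2.imwrite("pics/crop.png",a)
```

```text
(no output)
```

View pics/crop.png

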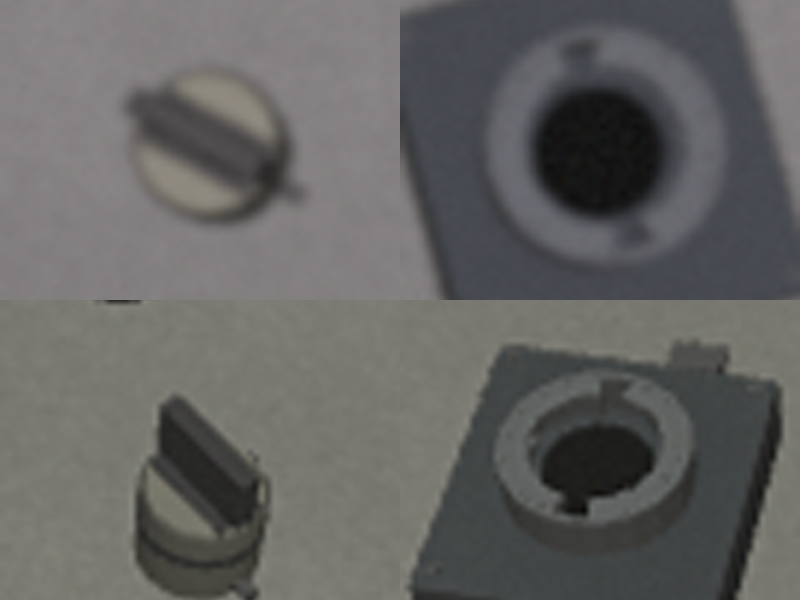

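View pics/scene0.png

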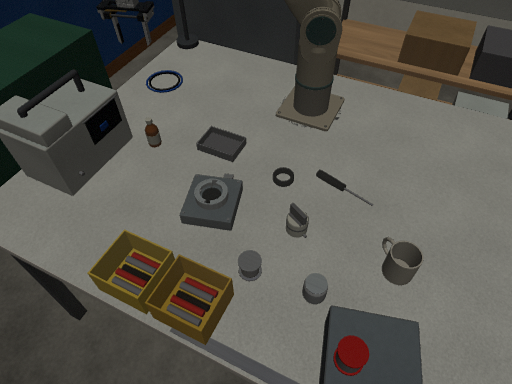

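```bash
cat > fit.py <<'E'
from h import *
from scipy.optimize import minimize
S=6
def crop(c,P,n):
    u,v=proj(c,P).astype(int); return cv2.resize(c[0][v-n:v+n,u-n:u+n],None,fx=S,fy=S,interpolation=cv2.INTER_CUBIC).astype(float),np.array([u-n,v-n])
def px(c,off,P): return np.array([((proj(c,p)-off+.5)*S-.5) for p in P]).round().astype(np.int32)
th=np.linspace(0,2*np.pi,60)
def circ(x,y,z,r): return np.c_[x+r*np.cos(th),y+r*np.sin(th),0*th+z]
def box(x,y,a,lx,ly,z0,z1,cx=0):
    q=np.array([[i,j,k] for k in(z0,z1) for i,j in((-lx,-ly),(lx,-ly),(lx,ly),(-lx,ly))],float); q[:,0]+=cx
    ca,sa=np.cos(a),np.sin(a); return np.c_[x+q[:,0]*ca-q[:,1]*sa,y+q[:,0]*sa+q[:,1]*ca,q[:,2]]
def mag(c,off,sh,p):
    x,y,a=p; L=np.zeros(sh,np.uint8); hull=lambda P,k:cv2.fillConvexPoly(L,cv2.convexHull(px(c,off,P)),k)
    for s in(-1,1): hull(box(x,y,a,.005,.004,.004,.012,s*.036),1)
    hull(np.r_[circ(x,y,0,.031),circ(x,y,.054,.031)],2); hull(circ(x,y,.054,.031),3)
    B=box(x,y,a,.03,.006,.054,.090); hull(B,4); hull(B[4:],5); return L
def col(c,off,sh,p):
    x,y,a,z=p; L=np.zeros(sh,np.uint8); f=lambda P,k,M=L:cv2.fillPoly(M,[px(c,off,P)],k)
    cv2.fillConvexPoly(L,cv2.convexHull(px(c,off,np.r_[circ(x,y,.05,.048),circ(x,y,z,.048)])),1)
    f(circ(x,y,z,.048),2); H=np.zeros(sh,np.uint8); f(circ(x,y,z,.033),1,H)
    G=np.zeros(sh,np.uint8); cv2.fillConvexPoly(G,cv2.convexHull(px(c,off,box(x,y,a,.042,.0075,z,z))),1)
    L[G>0]=5; L[H>0]=3; T=np.zeros(sh,np.uint8); f(circ(x,y,.058,.028),1,T); L[(H>0)&(T>0)]=4; return L
def fit(model,p0,views,step,tag=None):
    def cost(p):
        t=0
        for c,(im,off),w in views:
            L=model(c,off,im.shape[:2],p)
            for k in range(6):
                m=im[L==k]
                if len(m): t+=w*((m-m.mean(0))**2).sum()/im.size
        return t
    best=None
    sim=np.vstack([p0]+[np.array(p0)+s*np.eye(len(p0))[i]*step for i,s in zip(range(len(p0)),(1,-1,1,-1))])
    r=minimize(cost,p0,method="Nelder-Mead",options=dict(initial_simplex=sim,xatol=1e-4,fatol=1e-4,maxiter=300))
    r=minimize(cost,r.x,method="Nelder-Mead",options=dict(initial_simplex=np.vstack([r.x]+[r.x-np.eye(len(p0))[i]*step/2 for i in range(len(p0))]),xatol=1e-4,fatol=1e-4,maxiter=300))
    if tag:
        for i,(c,(im,off),w) in enumerate(views):
            L=model(c,off,im.shape[:2],r.x); o=im.clip(0,255).astype(np.uint8)[:,:,::-1].copy()
            o[cv2.morphologyEx(L,cv2.MORPH_GRADIENT,np.ones((2,2)))>0]=(0,0,255); cv2.imwrite(f"pics/{tag}{i}.png",cv2.resize(o,(400,300)))
    return r.x.round(4),round(r.fun,2)
E
python3 - <<'E'
from fit import *
cs,ct=cam("scene"),cam("top")
def go(model,p0,P,n,step,tag):
    V=[(c,crop(c,P,n),1) for c in(ct,cs)]
    for k,v in(("both",V),("top",V[:1]),("scene",V[1:])):
        print(tag,k,fit(model,p0,v,np.array(step),tag if k=="both" else None))
# yaw guess from pixels: fin ends in the top picture; gap centres
q=lambda u,v,x,y,z:back(ct,(u-30+x/6.667,v-30+(y+50)/6.667),z)
a,b=q(199,191,150,105,.09),q(199,191,262,168,.09); ya=np.arctan2(*(b-a)[1::-1]); print(a,b,ya)
g,h=q(293,177,578,48,.078)-[0,0,0],q(293,177,635,235,.078); yg=np.arctan2(*(g-h)[1::-1]); print((g+h)/2,yg)
go(mag,[.532,.157,ya],[.53,.157,.04],26,[.006,.006,.15],"m")
go(col,[.567,-.09,yg,.078],[.567,-.09,.07],24,[.005,.005,.15,.003],"c")
a=np.vstack([np.hstack([cv2.imread(f"pics/{t}{i}.png") for t in "mc"]) for i in(0,1)]); cv2.imwrite("pics/ov.png",a)
E
```

```text
[0.54367057 0.17894829 0.09      ] [0.51880552 0.13431031 0.09      ] -2.0790269186574215
[ 0.57015867 -0.25567431  0.078     ] 0.2648753470108111
m both (array([ 0.5337,  0.1619, -2.0533]), np.float64(128.92))
m top (array([ 0.5341,  0.1629, -2.0347]), np.float64(66.18))
m scene (array([ 0.5337,  0.1616, -2.0809]), np.float64(58.02))
c both (array([ 0.57  , -0.0928,  0.2652,  0.0769]), np.float64(445.65))
c top (array([ 0.5695, -0.0924,  0.2745,  0.0762]), np.float64(79.51))
c scene (array([ 0.571 , -0.0924,  0.2814,  0.0782]), np.float64(363.47))
```

View pics/ov.png

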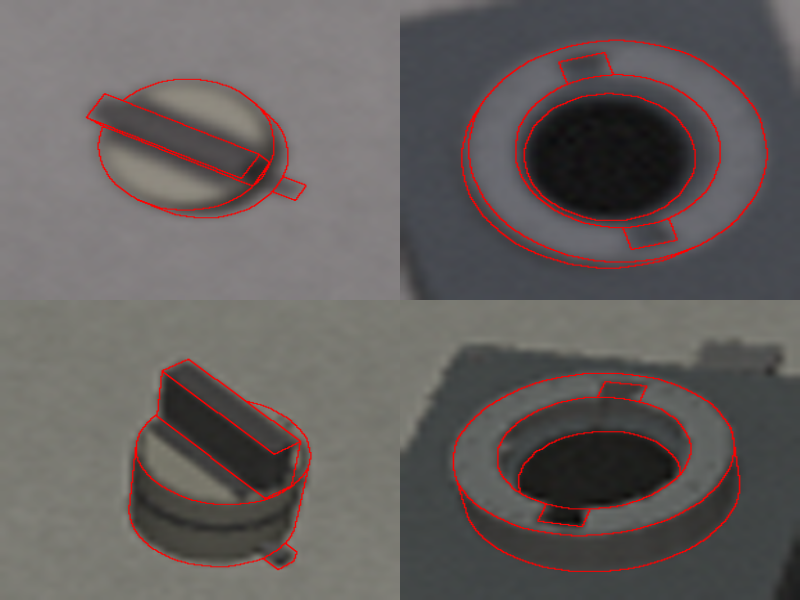

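The fit lines up in both pictures: the magazine is at (0.534, 0.162) with the fin yaw at 62.3°. The mouth is at (0.570, -0.0925) with the gap axis at 15.5°. I'll start the transit.

Request:
step_arm:
  travel:
    - [1,-1,0]
    - [1,-1,0]
    - [1,-1,0]
    - [1,-1,0]
    - [1,-1,0]
  rot:
    - [0,0,0]
    - [0,0,0]
    - [0,0,0]
    - [0,0,0]
    - [0,0,0]
  jaw: [-1,-1,-1,-1,-1]

```text
clock: 2.02
position: [0.2643, -0.4699, 0.2056]
ee_rot: [180.0, -0.0, 15.9]
force: [0.6, -0.1, 0.2]
finger_gap: 0.999
finger_force: 0.0
```

Request:
step_arm:
  travel:
    - [1,-1,0]
    - [1,-1,0]
    - [1,-1,0]
    - [1,-1,0]
    - [1,-1,0]
  rot:
    - [0,0,0]
    - [0,0,0]
    - [0,0,0]
    - [0,0,0]
    - [0,0,0]
  jaw: [-1,-1,-1,-1,-1]

```text
clock: 2.65
position: [0.3505, -0.3156, 0.2057]
ee_rot: [180.0, -0.0, 15.9]
force: [0.3, 0.3, -1.8]
finger_gap: 1.003
finger_force: 0.0
```

Request:
step_arm:
  travel:
    - [1,-1,0]
    - [1,-1,0]
    - [1,-1,0]
    - [1,-1,0]
    - [1,-1,0]
  rot:
    - [0,0,0]
    - [0,0,0]
    - [0,0,0]
    - [0,0,0]
    - [0,0,0]
  jaw: [-1,-1,-1,-1,-1]

```text
clock: 3.28
position: [0.4366, -0.1611, 0.2057]
ee_rot: [180.0, -0.0, 15.9]
force: [0.6, -0.5, -0.3]
finger_gap: 1.0
finger_force: 0.0
```

Request:
step_arm:
  travel:
    - [0.7,-1,0]
    - [0.7,-1,0]
    - [0.7,-1,0]
    - [0.7,-1,0]
    - [0.7,-1,0]
  rot:
    - [0,0,0]
    - [0,0,0]
    - [0,0,0]
    - [0,0,0]
    - [0,0,0]
  jaw: [-1,-1,-1,-1,-1]

```text
clock: 3.9
position: [0.4864, -0.017, 0.2057]
ee_rot: [180.0, -0.0, 15.9]
force: [-0.0, 0.2, 0.1]
finger_gap: 1.002
finger_force: 0.0
```

Request:
step_arm:
  travel:
    - [0.6,-1,0]
    - [0.6,-1,0]
    - [0.6,-1,0]
    - [0.6,-1,0]
    - [0.6,-1,0]
  rot:
    - [0,0,-0.9]
    - [0,0,-0.9]
    - [0,0,-0.9]
    - [0,0,-0.9]
    - [0,0,-0.9]
  jaw: [-1,-1,-1,-1,-1]

```text
clock: 4.53
position: [0.4852, 0.1262, 0.2056]
ee_rot: [180.0, -0.0, 54.8]
force: [-0.3, 0.5, -0.3]
finger_gap: 1.0
finger_force: 0.0
```

Request:
step_arm:
  travel:
    - [0,0,0]
    - [0.73,0.36,0.5]
    - [0.73,0.35,0.5]
    - [0.72,0.35,1]
    - [0,0,1]
  rot:
    - [0,0,-0.87]
    - [0,0,0]
    - [0,0,0]
    - [0,0,0]
    - [0,0,0]
  jaw: [-1,-1,-1,-1,-1]

```text
clock: 5.15
position: [0.5355, 0.1622, 0.13]
ee_rot: [179.9, -0.1, 62.0]
force: [-0.1, -0.3, -0.1]
finger_gap: 0.998
finger_force: 0.0
```

Request:
step_arm:
  travel:
    - [0,0,0.6]
    - [0,0,0]
    - [0,0,0]
  rot:
    - [0,0,0]
    - [0,0,0]
    - [0,0,0]
  jaw: [0,0,0]

```text
clock: 5.52
position: [0.5346, 0.161, 0.1163]
ee_rot: [179.9, -0.1, 62.0]
force: [0.2, 0.1, 0.8]
finger_gap: 0.716
finger_force: 0.0
```

Run:
```python
from h import *
o=[]
for n in("scene","top"):
    c=cam(n);u,v=proj(c,[.534,.162,.07]).astype(int);o.append(cv2.resize(c[0][v-40:v+40,u-40:u+40,::-1],(400,400),interpolation=2))
cv2.imwrite("pics/pre.png",np.hstack(o)); s=arm.read_state(); print(s["position"],s["ee_rot"],s["finger_gap"],s["joint_pos"])
```

```text
[0.53469014 0.16103179 0.11651162] [ 1.79922040e+02 -7.84222491e-02  6.19973769e+01] 0.6332375261619887 [-10.87926028  35.61749566 -13.37835055 106.61242103  12.36263416
  39.05778884 -59.46851728]
```

View pics/pre.png

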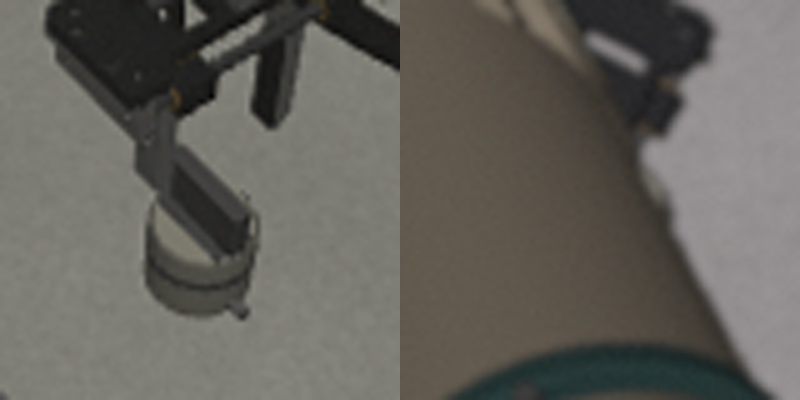

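Descent centred well in the scene view (finger tip straddles the fin at about (160,150)). First I'll turn the wrist a half turn to keep joint 7 clear of its limit during the clockwise twist.

Request:
step_arm:
  travel:
    - [0,0,-0.4]
    - [0,0,0]
    - [0,0,0]
    - [0,0,0]
    - [0,0,0]
  rot:
    - [0,0,-1]
    - [0,0,-1]
    - [0,0,-1]
    - [0,0,-1]
    - [0,0,-1]
  jaw: [0,0,0,0,0]

```text
clock: 6.25
position: [0.5345, 0.1609, 0.1264]
ee_rot: [179.9, 0.0, 105.2]
force: [0.4, -0.9, -1.0]
finger_gap: 0.501
finger_force: 0.0
```

Request:
step_arm:
  travel:
    - [0,0,0]
    - [0,0,0]
    - [0,0,0]
    - [0,0,0]
    - [0,0,0]
  rot:
    - [0,0,-1]
    - [0,0,-1]
    - [0,0,-1]
    - [0,0,-1]
    - [0,0,-1]
  jaw: [0,0,0,0,0]

```text
clock: 6.88
position: [0.5346, 0.1607, 0.1263]
ee_rot: [180.0, 0.1, 148.2]
force: [-0.3, -0.3, 0.2]
finger_gap: 0.497
finger_force: 0.0
```

Request:
step_arm:
  travel:
    - [0,0,0]
    - [0,0,0]
    - [0,0,0]
    - [0,0,0]
    - [0,0,0]
  rot:
    - [0,0,-1]
    - [0,0,-1]
    - [0,0,-1]
    - [0,0,-1]
    - [0,0,-1]
  jaw: [0,0,0,0,0]

```text
clock: 7.5
position: [0.5346, 0.1606, 0.1263]
ee_rot: [-180.0, 0.1, -168.8]
force: [-0.8, -0.3, 0.6]
finger_gap: 0.498
finger_force: 0.0
```

Request:
step_arm:
  travel:
    - [0,0,0]
    - [0,0,0]
    - [0,0,0]
    - [0,0,0]
    - [0,0,0]
  rot:
    - [0,0,-1]
    - [0,0,-1]
    - [0,0,-1]
    - [0,0,-1]
    - [0,0,-1]
  jaw: [0,0,0,0,0]

```text
clock: 8.12
position: [0.5346, 0.1605, 0.1262]
ee_rot: [-179.9, 0.0, -125.9]
force: [-0.2, -0.3, -0.8]
finger_gap: 0.5
finger_force: 0.0
```

Request:
step_arm:
  travel:
    - [0,0,0]
    - [0,0,0]
  rot:
    - [0,0,-0.98]
    - [0,0,0]
  jaw: [0,0]

```text
clock: 8.38
position: [0.5344, 0.1606, 0.1258]
ee_rot: [-180.0, 0.0, -117.8]
force: [0.2, 0.0, -0.1]
finger_gap: 0.503
finger_force: 0.0
```

Run:
```python
from h import *
s=arm.read_state(); print(s["position"],s["ee_rot"],s["finger_gap"],s["joint_pos"])
```

```text
[0.53441425 0.16059124 0.12584823] [-1.79968152e+02  2.11601224e-02 -1.17818938e+02] 0.502933413107297 [ 16.44025162  48.0532523  -61.71157961 105.41285217  49.97941015
  58.81953179  85.83262277]
```

Request:
step_arm:
  travel:
    - [-0.04,0.04,0.7]
    - [0,0,0.7]
    - [0,0,0.7]
    - [0,0,0.53]
    - [0,0,0]
  rot:
    - [0,0,0]
    - [0,0,0]
    - [0,0,0]
    - [0,0,0]
    - [0,0,0]
  jaw: [0,0,0,0,0]

```text
clock: 9.0
position: [0.5328, 0.162, 0.0584]
ee_rot: [179.9, -0.1, -117.7]
force: [0.2, 0.4, -0.3]
finger_gap: 0.503
finger_force: 0.0
```

Request:
step_arm:
  travel:
    - [0,0,0]
    - [0,0,0]
    - [0,0,0]
    - [0,0,0]
    - [0,0,0]
  rot:
    - [0,0,0]
    - [0,0,0]
    - [0,0,0]
    - [0,0,0]
    - [0,0,0]
  jaw: [1,1,1,1,1]
  squeeze: 40

```text
clock: 9.62
position: [0.534, 0.1621, 0.0599]
ee_rot: [-180.0, 0.0, -117.7]
force: [1.4, -1.1, -0.6]
finger_gap: 0.127
finger_force: 40.0
```

Run:
```python
from h import *
s=arm.read_state(); print(s["position"],s["ee_rot"],s["finger_gap"],s["finger_force"],s["joint_pos"],s["force"],s["ft_torque"])
```

```text
[0.53399904 0.16209067 0.05991006] [-1.79957170e+02  1.21955623e-02 -1.17693585e+02] 0.12744939497455957 39.9791693687439 [ 13.79188517  52.69022331 -57.03396477 107.92168466  56.44469236
  53.24577865  81.01004677] [ 1.38195719 -1.11502361 -0.6250783 ] [ 0.01234479 -0.36563828 -0.00727745]
```

Request:
step_arm:
  travel:
    - [0,0,-0.5]
    - [0,0,-1]
    - [0,0,-1]
    - [0,0,-1]
    - [0,0,-0.9]
  rot:
    - [0,0,0]
    - [0,0,0]
    - [0,0,0]
    - [0,0,0]
    - [0,0,0]
  jaw: [1,1,1,1,1]
  squeeze: 50

```text
clock: 10.25
position: [0.5331, 0.1622, 0.171]
ee_rot: [180.0, -0.0, -117.7]
force: [0.5, 0.3, -4.0]
finger_gap: 0.123
finger_force: 50.0
```

Request:
step_arm:
  travel:
    - [0.83,-0.6,0]
    - [0.83,-0.6,0]
    - [0.83,-0.6,0]
    - [0.83,-0.6,0]
    - [0.83,-0.6,0]
  rot:
    - [0,0,0]
    - [0,0,0]
    - [0,0,0]
    - [0,0,0]
    - [0,0,0]
  jaw: [1,1,1,1,1]

```text
clock: 10.88
position: [0.5515, 0.0346, 0.1701]
ee_rot: [180.0, -0.0, -117.7]
force: [0.8, -0.3, -4.4]
finger_gap: 0.129
finger_force: 50.0
```

Request:
step_arm:
  travel:
    - [0.84,-0.6,0]
    - [0.84,-0.6,0]
    - [0.84,-0.6,0]
    - [0.84,-0.6,0]
    - [0.84,-0.6,0]
  rot:
    - [0,0,0]
    - [0,0,0]
    - [0,0,0]
    - [0,0,0]
    - [0,0,0]
  jaw: [1,1,1,1,1]

```text
clock: 11.5
position: [0.5691, -0.0931, 0.17]
ee_rot: [180.0, -0.0, -117.7]
force: [0.0, 0.5, -3.2]
finger_gap: 0.125
finger_force: 50.0
```

Request:
step_arm:
  travel:
    - [0,0,0]
    - [0,0,0]
    - [0,0,0]
    - [0,0,0]
    - [0,0,0]
  rot:
    - [0,0,1]
    - [0,0,1]
    - [0,0,1]
    - [0,0,1]
    - [0,0,1]
  jaw: [1,1,1,1,1]

```text
clock: 12.12
position: [0.569, -0.0921, 0.17]
ee_rot: [180.0, -0.0, -160.9]
force: [-0.3, -0.0, -4.0]
finger_gap: 0.125
finger_force: 50.0
```

Request:
step_arm:
  travel:
    - [0,0,0]
    - [0,0,0]
    - [0,0,0]
  rot:
    - [0,0,0.45]
    - [0,0,0]
    - [0,0,0]
  jaw: [1,1,1]

```text
clock: 12.5
position: [0.5693, -0.0922, 0.1699]
ee_rot: [180.0, -0.0, -164.4]
force: [-0.3, -0.1, -3.5]
finger_gap: 0.129
finger_force: 50.0
```

Run:
```python
from fit import *
s=arm.read_state(); print(s["position"],s["ee_rot"],s["finger_gap"],s["finger_force"],s["joint_pos"],s["force"],s["ft_torque"])
o=[]
for n in("scene","top"):
    c=cam(n);u,v=proj(c,[.57,-.0925,.12]).astype(int);o.append(cv2.resize(c[0][v-40:v+40,u-40:u+40,::-1],(400,400),interpolation=2))
cv2.imwrite("pics/over.png",np.hstack(o))
```

```text
[ 0.56926473 -0.09219308  0.16986315] [ 1.79987122e+02 -1.12628440e-02 -1.64441772e+02] 0.1294682772553119 49.97669756412506 [ 38.92334397  42.16138679 -54.70256839 100.23210862  39.65171971
  59.12023492  75.11400199] [-0.32016758 -0.14988117 -3.52697634] [ 0.0651474  -0.10272475 -0.00212651]
```

View pics/over.png

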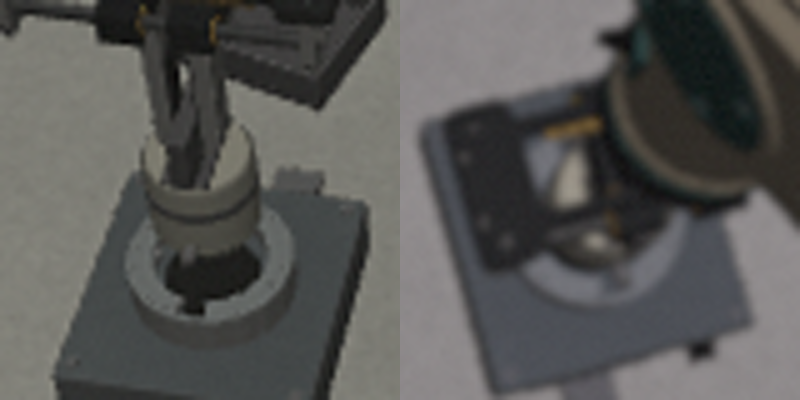

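Request:
step_arm:
  travel:
    - [-0.03,-0.025,0.4]
    - [0,0,0.5]
    - [0,0,0.3]
    - [0,0,0.1]
    - [0,0,0]
  rot:
    - [0,0,0]
    - [0,0,0]
    - [0,0,0]
    - [0,0,0]
    - [0,0,0]
  jaw: [1,1,1,1,1]

```text
clock: 13.22
position: [0.5703, -0.0926, 0.1371]
ee_rot: [180.0, -0.0, -164.5]
force: [-0.2, 0.4, -3.8]
finger_gap: 0.124
finger_force: 50.0
```

Request:
step_arm:
  travel:
    - [0,0,0.08]
    - [0,0,0.08]
    - [0,0,0.08]
    - [0,0,0]
  rot:
    - [0,0,0]
    - [0,0,0]
    - [0,0,0]
    - [0,0,0]
  jaw: [1,1,1,1]

```text
clock: 13.72
position: [0.5702, -0.0927, 0.1311]
ee_rot: [180.0, -0.0, -164.5]
force: [-0.9, -0.2, -3.2]
finger_gap: 0.124
finger_force: 50.0
```

Request:
step_arm:
  travel:
    - [0,0,0.06]
    - [0,0,0.06]
    - [0,0,0.06]
    - [0,0,0]
  rot:
    - [0,0,0]
    - [0,0,0]
    - [0,0,0]
    - [0,0,0]
  jaw: [1,1,1,1]

```text
clock: 14.22
position: [0.5702, -0.0927, 0.1266]
ee_rot: [180.0, -0.0, -164.5]
force: [-0.6, -0.6, -3.6]
finger_gap: 0.123
finger_force: 50.0
```

Pins are through the gaps (below 0.131 with no force). I'll continue down gently.

Request:
step_arm:
  travel:
    - [0,0,0.06]
    - [0,0,0.06]
    - [0,0,0.06]
    - [0,0,0.06]
    - [0,0,0]
  rot:
    - [0,0,0]
    - [0,0,0]
    - [0,0,0]
    - [0,0,0]
    - [0,0,0]
  jaw: [1,1,1,1,1]

```text
clock: 14.85
position: [0.5702, -0.0927, 0.1206]
ee_rot: [180.0, -0.0, -164.5]
force: [-0.3, -1.3, -3.3]
finger_gap: 0.122
finger_force: 50.0
```

Request:
step_arm:
  travel:
    - [0,0,0.03]
    - [0,0,0.03]
    - [0,0,0]
  rot:
    - [0,0,0]
    - [0,0,0]
    - [0,0,0]
  jaw: [1,1,1]

```text
clock: 15.22
position: [0.5703, -0.0927, 0.1192]
ee_rot: [-180.0, -0.0, -164.5]
force: [0.3, -1.0, -4.2]
finger_gap: 0.122
finger_force: 50.0
```

Request:
step_arm:
  travel:
    - [0,0,0.02]
    - [0,0,0.02]
    - [0,0,0]
  rot:
    - [0,0,0]
    - [0,0,0]
    - [0,0,0]
  jaw: [1,1,1]

```text
clock: 15.6
position: [0.5703, -0.0927, 0.1182]
ee_rot: [180.0, -0.0, -164.5]
force: [0.3, 0.1, -3.8]
finger_gap: 0.124
finger_force: 50.0
```

Request:
step_arm:
  travel:
    - [0,0,0.01]
    - [0,0,0.01]
    - [0,0,0]
  rot:
    - [0,0,0]
    - [0,0,0]
    - [0,0,0]
  jaw: [1,1,1]

```text
clock: 15.98
position: [0.5703, -0.0927, 0.1178]
ee_rot: [-180.0, 0.0, -164.5]
force: [-0.1, -0.1, -3.8]
finger_gap: 0.123
finger_force: 50.0
```

Request:
step_arm:
  travel:
    - [0,0,0.015]
    - [0,0,0.015]
    - [0,0,0]
  rot:
    - [0,0,0]
    - [0,0,0]
    - [0,0,0]
  jaw: [1,1,1]

```text
clock: 16.35
position: [0.5704, -0.0927, 0.1174]
ee_rot: [-180.0, 0.0, -164.5]
force: [-1.6, -0.9, 1.5]
finger_gap: 0.125
finger_force: 50.0
```

Run:
```python
from h import *
s=arm.read_state(); print(s["position"],s["joint_pos"],s["force"],s["ft_torque"])
```

```text
[ 0.5704155  -0.09270834  0.11738124] [ 37.11849108  45.67650571 -51.57880903 102.7578294   43.88652022
  53.98676511  71.74025825] [-1.56117315 -0.90801581  1.52490345] [ 0.05905403  0.25010216 -0.00986547]
```

Request:
step_arm:
  travel:
    - [0,0,0]
    - [0,0,0]
    - [0,0,0]
    - [0,0,0]
    - [0,0,0]
  rot:
    - [0,0,0.3]
    - [0,0,0.4]
    - [0,0,0.4]
    - [0,0,0.4]
    - [0,0,0.4]
  jaw: [1,1,1,1,1]
  squeeze: 55

```text
clock: 16.98
position: [0.571, -0.0924, 0.1174]
ee_rot: [180.0, 0.1, 179.1]
force: [-0.6, -0.6, 1.7]
finger_gap: 0.123
finger_force: 55.0
```

```bash
cat > st.py <<'E'
from h import *
s=arm.read_state(); y=s["ee_rot"][2]; print("clk",s["clock"],"pos",s["position"].round(5),"twist",round(np.radians((-164.5-y+180)%360-180),3),"F",s["force"].round(2),"T",s["ft_torque"].round(3),"j7",s["joint_pos"][[2,6]].round(1))
E
python3 st.py
```

```text
clk 16.975 pos [ 0.57096 -0.09244  0.11745] twist 0.287 F [-0.56 -0.57  1.66] T [ 0.138 -0.034  0.09 ] j7 [-47.5  58. ]
```

Request:
step_arm:
  travel:
    - [0,0,0]
    - [0,0,0]
    - [0,0,0]
    - [0,0,0]
    - [0,0,0]
  rot:
    - [0,0,0.2]
    - [0,0,0.2]
    - [0,0,0.2]
    - [0,0,0.1]
    - [0,0,0]
  jaw: [1,1,1,1,1]

```text
clock: 17.6
position: [0.5708, -0.0927, 0.1172]
ee_rot: [180.0, 0.1, 173.1]
force: [0.1, -0.5, 3.4]
finger_gap: 0.124
finger_force: 55.0
```

```bash
python3 st.py
```

```text
clk 17.6 pos [ 0.57079 -0.09265  0.11721] twist 0.39 F [ 0.11 -0.47  3.41] T [ 0.015 -0.396  0.04 ] j7 [-46.   53.1]
```

Request:
step_arm:
  travel:
    - [0,0,0]
    - [0,0,0]
    - [0,0,0]
    - [0,0,0]
    - [0,0,0]
  rot:
    - [0,0,0.15]
    - [0,0,0.15]
    - [0,0,0.15]
    - [0,0,0.15]
    - [0,0,0]
  jaw: [1,1,1,1,1]

```text
clock: 18.23
position: [0.5704, -0.0932, 0.1169]
ee_rot: [-180.0, 0.0, 168.0]
force: [2.1, -1.8, 1.2]
finger_gap: 0.121
finger_force: 55.0
```

```bash
python3 st.py
```

```text
clk 18.225 pos [ 0.57037 -0.09317  0.11691] twist 0.481 F [ 2.15 -1.81  1.21] T [-0.531 -0.666  0.255] j7 [-44.7  48.8]
```

Request:
step_arm:
  travel:
    - [0,0,0]
    - [0,0,0]
  rot:
    - [0,0,0]
    - [0,0,0]
  jaw: [1,1]

```text
clock: 18.48
position: [0.5704, -0.0932, 0.1169]
ee_rot: [-180.0, 0.0, 168.0]
force: [1.2, -2.8, 0.7]
finger_gap: 0.122
finger_force: 55.0
```

```bash
python3 st.py
```

```text
clk 18.475 pos [ 0.57036 -0.09315  0.11689] twist 0.481 F [ 1.16 -2.78  0.74] T [-0.68  -0.74   0.304] j7 [-44.7  48.8]
```

Request:
step_arm:
  travel:
    - [0,0,0.005]
    - [0,0,0.005]
    - [0,0,0]
    - [0,0,0]
  rot:
    - [0,0,0.1]
    - [0,0,0.1]
    - [0,0,0]
    - [0,0,0]
  jaw: [1,1,1,1]

```text
clock: 18.98
position: [0.5702, -0.0931, 0.1167]
ee_rot: [-180.0, -0.0, 166.2]
force: [1.5, -3.8, 0.4]
finger_gap: 0.125
finger_force: 55.1
```

```bash
python3 st.py
```

```text
clk 18.975 pos [ 0.57023 -0.09313  0.11669] twist 0.511 F [ 1.47 -3.82  0.37] T [-1.084 -0.63   0.374] j7 [-44.2  47.4]
```

Request:
step_arm:
  travel:
    - [0,0,0]
    - [0,0,0]
    - [0,0,0]
    - [0,0,0]
    - [0,0,0]
  rot:
    - [0,0,0]
    - [0,0,0]
    - [0,0,0]
    - [0,0,0]
    - [0,0,0]
  jaw: [0.4,0.3,0.2,0.2,0.2]

```text
clock: 19.6
position: [0.5703, -0.0925, 0.1167]
ee_rot: [180.0, -0.0, 166.3]
force: [-0.5, -0.1, -0.6]
finger_gap: 0.398
finger_force: 0.0
```

```bash
python3 st.py
python3 - <<'E'
from fit import *
o=[]
for n in("scene",):
    c=cam(n);u,v=proj(c,[.57,-.0925,.1]).astype(int);o.append(cv2.resize(c[0][v-40:v+40,u-40:u+40,::-1],(500,500),interpolation=2))
cv2.imwrite("pics/rel.png",np.hstack(o))
E
```

```text
clk 19.6 pos [ 0.57028 -0.09251  0.1167 ] twist 0.51 F [-0.49 -0.11 -0.61] T [ 0.057 -0.128 -0.015] j7 [-44.3  47.4]
```

View pics/rel.png

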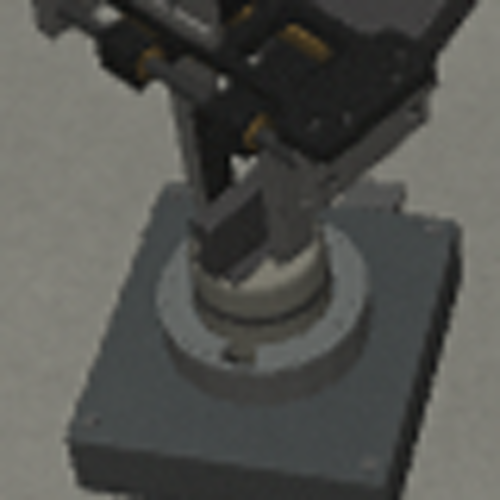

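The picture shows the drum upright in the collar at about (260,270), with the gap at (238,352) empty. The forces dropped to zero on release. Now I'll retreat.

Request:
step_arm:
  travel:
    - [0,0,-0.2]
    - [0,0,-0.6]
    - [0,0,-1]
    - [0,0,-1]
    - [0,0,-1]
  rot:
    - [0,0,0]
    - [0,0,0]
    - [0,0,0]
    - [0,0,0]
    - [0,0,0]
  jaw: [0.2,0.2,0.2,0.2,0.2]

```text
clock: 20.27
position: [0.5705, -0.0925, 0.2137]
ee_rot: [180.0, 0.1, 166.3]
force: [1.0, 0.6, 0.1]
finger_gap: 0.399
finger_force: 0.0
```

Request:
step_arm:
  travel:
    - [0,0,-0.5]
    - [0,0,0]
    - [0,0,0]
  rot:
    - [0,0,0]
    - [0,0,0]
    - [0,0,0]
  jaw: [0.2,0.2,0.2]

```text
clock: 20.65
position: [0.5697, -0.0929, 0.2235]
ee_rot: [-180.0, -0.1, 166.3]
force: [0.1, -0.6, 0.4]
finger_gap: 0.399
finger_force: 0.0
```

```bash
python3 - <<'E'
from fit import *
c=cam("scene"); V=[(c,crop(c,[.57,-.0925,.1],26),1)]
def m2(c,off,sh,p):
    x,y,a,z=p; L=np.zeros(sh,np.uint8); hull=lambda P,k:cv2.fillConvexPoly(L,cv2.convexHull(px(c,off,P)),k)
    hull(circ(x,y,.078,.048),1); hull(np.r_[circ(x,y,.078,.031),circ(x,y,z,.031)],2); hull(circ(x,y,z,.031),3)
    B=box(x,y,a,.03,.006,z,z+.036); hull(B,4); hull(B[4:],5); return L
print("x y yaw ztop",fit(m2,[.57,-.0925,2.90,.111],V,np.array([.004,.004,.1,.004])))
E
python3 st.py; python3 -c "
from station import arm
print(arm.hand_in())"
```

```text
x y yaw ztop (array([ 0.5724, -0.0922,  2.8995,  0.112 ]), np.float64(565.72))
clk 20.7 pos [ 0.56967 -0.09285  0.22333] twist 0.51 F [-0.54 -0.22  0.06] T [ 0.056 -0.206  0.019] j7 [-49.7  53.8]
the job is handed in; nothing more can be done
None
```

The job is handed in at about 21 s, verdict not shown: the magazine is seated and twisted about 0.51 rad clockwise to roughly 0.37 N m, an estimated 15–20 N on the seat, then released upright with the arm clear; I didn't re-image the bystanders, but the path stayed above them.

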